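# Turn the wheel on its assembly stand until the valve is at the top

### The arm

A 7-joint arm with a two-finger parallel gripper is mounted at the origin on the work surface. World frame = base frame: x ahead of the robot, y to its left, z up, the work surface at z = 0. Lengths are in m, angles in rad, forces in N, time in s.
With the tool pointing down it reaches from about 0.4 to 0.9 m from the base axis. Payload 5.5 kg.
Tool frame: the origin (TCP) lies on the centre line of the jaws, within the pads' length; the fingertips stand 17 mm ahead of it and the grasp point (between the pads) lies 2 mm behind it; x points along the fingers, z is the direction in which the jaws open and shut, and the axes are right-handed (so a half turn about x gives the same grasp; the last joint's range is limited). The gripper opens to 92 mm and grips with 3 to 60 N. Pads are 19 mm wide; open, the fingers measure 130 mm over their backs; the gripper's body (75 mm by 190 mm) begins 47 mm behind the grasp point.
Start: joints at [1.444, 0.501, -0.427, 1.55, 0.221, 1.138, -0.21], TCP at [0.247, -0.601, 0.244] pointing down, gripper open.
Joint ranges: [-2.88, 2.88], [-0.31, 2.03], [-1.54, 1.56], [0.2, 2.42], [-1.41, 4.55], [0.19, 2.02], [-2.57, 2.57]. Speed limits (rad/s): [2.57, 2.57, 3.14, 3.14, 3.14, 3.14, 3.14].

### API

Orientations are given as a 3x3 rotation matrix whose columns are the frame's x, y, z axes.
In Python, from bench import status, imaging, manip, nets gives the robot as it stands. The module is installed in compiled form; this text tells all that it offers.
- The arm moves only by the tool jog_arm, never from a script. Its argument "plan" is a list of rows, each an object of numbers: "claw": the closure, from 0 (fully open) to 1 (shut); "x", "y", "z": the shift along the tool's x, y, z in mm; "rx", "ry", "rz": the turn, a rotation vector about the tool's x, y, z in degrees. A call has 1 to 8 rows; each row shifts and turns the commanded pose from where the row before left it, along the tool's axes as they then stand; what a row does not reach is not made up. A row lasts 1/10 s, in which the tool goes at most 50 mm and 8.59 degrees, less where a joint would pass 70% of its speed; a pose out of reach is approached as far as the arm can. A call is refused whole if a number of a shift passes 50 or a number of a turn 8.59, either way. A call with a gripper value outside its range is refused whole. The fingers move at their own pace and stop on an object; the grip force is fixed at half the most. Time passes only in rows, so rows that do not move let the fingers close. It gives the time, the measured TCP pose, the force and the opening at its end, in the units of the state.
- status.get_state(): the state, without advancing time (a new reading comes with each control period).
- imaging.camera(name): name is "scene" or "side" or "wrist"; returns a dict with "pixels" (384x512x3 uint8, red, green, blue), "K" (3x3 intrinsics, pixels), "R" (3x3) and "t" (3): a world point X has camera coordinates R X + t; the wrist camera has in their place "hand_eye" (4x4, takes a point from camera to tool coordinates, whose origin is the TCP and whose axes are the tool frame's). Camera axes: x right, y down, z forward; pixel columns grow to the right and rows downward; lengths in m; the calibration is good to about 2 mm. A picture is of the moment at which its call begins: read the wrist's pose just before it. There is no depth.
- manip.finish_job(): hands the job in, once; it reports no verdict.
Trained networks look in a picture, given as the dict that the camera call returned (one of the last four; its "shot" number tells which), for a name from the list of things; names that differ only in an ending like _2 or _b are one class to them, and where a whole thing is asked for, a point or a joint stands for the part that bears it (a point fixed in the world has none). Each returns a list of dicts, best first, with "conf" (0 to 1); they miss things now and then, are a little off and sometimes report something else, mostly with a low value. They report only what shows in the picture. A call takes as long as a camera call.
- nets.boxes_of(query, picture): "xy" ([column, row] in pixels, amid what is visible of it).
- nets.cut_out(query, picture): "region" (384x512 bool, what is visible of it) and "xy" ([column, row] in pixels, amid what is visible of it).
The state is a dict: "time_s": time; "joint_positions": joint angles; "joint_vel": joint speeds; "effort": joint torques, N m; "ee_pos": TCP position; "tool_rot": TCP orientation; "wrist_force": force on the tool from outside, world axes, zero at the start; "torque": the same for the moment, N m; "grip_width": finger opening in m.
Only numpy, scipy, OpenCV 4.12 (cv2) and the standard library are available. Lean on these libraries where they do the work, as an engineer would, in place of code of your own. Each camera call takes 0.05 s, during which the arm holds its last target. There are 200 camera calls.

### The job

The small bicycle wheel on the sloping plywood stand has to be turned so that its valve stem is at the very top of the wheel, straight up the slope from the hub and in line with the steel pointer, ready for the pump. Turn it, either way round, by pushing its spokes with the fingertips, going on to the next spoke when the strap across the hub is in the way; do not push on the tyre or the valve, and do not move the tools and stock lying around. Leave the wheel standing still there and take the hand away.

Things in the scene. Friction and masses are not known exactly. Their poses are not given: they have to be found in the camera images.
- jig: Fixed plywood stand, 370 mm wide (its y), base 330 mm deep, about 230 mm high. Origin on the table, under the hub; z up, x towards its high rear edge, y left when looking along x. Its board rises along x at 25 degrees to the table: up-slope u = (cos 25, 0, sin 25), outward normal n = (-sin 25, 0, cos 25) in its frame. The wheel is parallel to the board; free room behind the spokes: 39 mm.
- hub (a point): Centre of the wheel, on its axle and in its middle plane, 153 mm above the table. Fixed to the stand. Behind the hub is a wooden boss of 30 mm radius, up to 17 mm behind the middle plane.
- strap (a point): Middle of the flat steel strap that crosses the whole wheel over the hub, left to right (along the stand's y), 24 mm wide. It lies 17 to 21 mm out (along n) from the wheel's middle plane, so a finger standing among the spokes cannot pass it; a nut of 9 mm radius at this point stands out to 29 mm. Its posts stand outside the tyre, 154 to 176 mm left and right of the hub.
- pointer (a point): Tip of the steel pointer at the top of the board, a rod 10 mm thick that points down the slope at the tyre, 148 mm from the hub, in the wheel's middle plane. Fixed.
- top_mark (a point): Fixed point 98 mm up the slope from the hub, in the wheel's middle plane: where the middle of the valve stem must be.
- wheel (a joint): Angle of the wheel on its axle, rad: 0 or any whole turn = valve at the top; grows counter-clockwise as seen facing the board (from the top, the valve goes to the stand's +y side first). Turns both ways for more than a turn from any start; stiff bearing (0.12 N m friction), stays where it is left.
- spoke_mid (a point): Point on the middle line of the spoke opposite the valve, 70 mm from the axis; turns with the wheel. Five straight aluminium spokes, 16 mm wide, 12 mm thick (along n, centred on the middle plane), run from the hub (22 mm radius) to the rim (113 mm inner radius, 22 mm thick), at 36, 108, 180, 252 and 324 degrees from the valve.
- valve_mid (a point): Middle of the valve stem, 98 mm from the wheel's axis; turns with the wheel.
- valve: Valve stem on the wheel, 8 to 11 mm thick brass with a black cap, pointing from the rim in towards the hub (from 113 to 84 mm from the axis), midway between two spokes. Its origin is the wheel's centre, its x axis points from the hub towards the stem, its z axis along n.
- tyre: Black rubber tyre, 28 mm thick along n, from 121 to 145 mm from the axis; origin on the axle at its rear face, 14 mm behind the middle plane.
- wrench: Loose bystander, to be left alone: steel open-end wrench, 180 mm long, lying flat beside the stand.
- nut_tin: Loose bystander, to be left alone: small steel bowl, 70 mm across, 40 mm high, standing beside the stand.
- screw_box: Loose bystander, to be left alone: cardboard box 75 x 120 x 70 mm standing beside the stand.
- glue: Loose bystander, to be left alone: white glue bottle, 60 mm across, 170 mm high.
- drill: Loose bystander, to be left alone: cordless drill standing on its battery, about 205 mm high.
- clamp: Loose bystander, to be left alone: bar clamp lying flat, 360 mm long.
- offcut: Loose bystander, to be left alone: plywood offcut 100 x 70 x 18 mm lying in front of the stand.

How it is judged:
By the outcome, as a careful person would: the job done as asked, in the order asked, and still so for the second after the job is handed in, with the robot touching nothing.
It also fails if it takes over 61 s, if anything falls off the work surface, if the arm or the gripper's body presses on something with over 40 N, if the wrist force passes 120 N, or if a joint passes its speed limit or range.

## Working session

There is one attempt and no reset: what is moved stays moved. The work goes in short steps, Python scripts to look and compute and a tool call to move; the robot and the scene stay as the last step left them, time stands still between calls to the robot, and variables do not carry over. Pictures are saved under pics/ and viewed, about 8 in all and at most 12, crops included, and the job is handed in when it is done.

Besides the shell and the picture viewer there is one more tool, called after "Request:" by a JSON object that holds its "api" and its "payload". jog_arm: Moves the arm, as the interface text tells. Its arguments: {"type":"object","properties":{"plan":{"type":"array","items":{"type":"object","properties":{"claw":{"type":"number"},"x":{"type":"number"},"y":{"type":"number"},"z":{"type":"number"},"rx":{"type":"number"},"ry":{"type":"number"},"rz":{"type":"number"}}}}},"required":["plan"]}

```bash
mkdir -p pics
cat > h.py <<'E'
import numpy as np,cv2
from bench import status,imaging,nets,manip
def save(p,n,box=None,s=1):
    im=cv2.cvtColor(p['pixels'],cv2.COLOR_RGB2BGR)
    if box: im=im[box[1]:box[3],box[0]:box[2]]
    cv2.imwrite('pics/'+n,cv2.resize(im,None,fx=s,fy=s,interpolation=cv2.INTER_CUBIC))
def tri(obs):
    A=[];b=[]
    for p,(u,v) in obs:
        P=p['K']@np.c_[p['R'],p['t']]
        for r,c in((0,u),(1,v)): q=P[r]-c*P[2]; A.append(q[:3]); b.append(-q[3])
    return np.linalg.lstsq(np.array(A),np.array(b),rcond=None)[0]
def proj(p,X):
    q=p['K']@(p['R']@np.array(X)+p['t']); return q[:2]/q[2]
E
python3 - <<'E'
from h import *
a=imaging.camera('scene');b=imaging.camera('side')
im=np.hstack([a['pixels'],b['pixels']]); 
save(a,'a.png',None,1.5);save(b,'b.png',None,1.5)
for n in ['hub','strap','pointer','top_mark','spoke_mid','valve_mid','wheel','tyre']:
    r=[nets.boxes_of(n,p) for p in(a,b)]
    print(n,[[(np.round(d['xy']),round(d['conf'],2)) for d in x[:2]] for x in r])
    if r[0] and r[1]: print(tri([(a,r[0][0]['xy']),(b,r[1][0]['xy'])]).round(4))
for p in(a,b): print(-p['R'].T@p['t'])
print(status.get_state()['time_s'],status.get_state()['tool_rot'])
E
```

```text
hub [[(array([267., 226.]), 0.94), (array([260., 202.]), 0.18)], [(array([236., 212.]), 0.9)]]
[ 0.6469 -0.0204  0.0523]
strap [[(array([266., 229.]), 0.8)], [(array([239., 203.]), 0.84)]]
[ 0.6552 -0.0511  0.0663]
pointer [[(array([267., 231.]), 0.83), (array([304., 167.]), 0.39)], [(array([235., 208.]), 0.94)]]
[ 0.6617 -0.0451  0.053 ]
top_mark [[(array([267., 231.]), 0.79), (array([260., 203.]), 0.29)], [(array([237., 209.]), 0.63), (array([250., 190.]), 0.45)]]
[ 0.6553 -0.0414  0.0502]
spoke_mid [[(array([262., 202.]), 0.69), (array([266., 229.]), 0.48)], []]
valve_mid [[(array([260., 201.]), 0.74), (array([269., 231.]), 0.29)], [(array([247., 192.]), 0.9)]]
[ 0.6067 -0.0128  0.1445]
wheel [[(array([125., 271.]), 0.68), (array([261., 201.]), 0.63)], [(array([250., 188.]), 0.8)]]
[ 0.5298 -0.4565  0.0401]
tyre [[(array([262., 207.]), 0.7), (array([210., 267.]), 0.4)], [(array([240., 208.]), 0.59), (array([241., 205.]), 0.55)]]
[0.6119 0.0143 0.1014]
[ 1.33442087 -1.10689138  1.04796317]
[0.40505458 0.985038   0.71920829]
0.9 [[ 3.76629490e-05  9.24978023e-01  3.80020598e-01]
 [-1.06290219e-04  3.80020600e-01 -9.24978017e-01]
 [-9.99999994e-01 -5.55507271e-06  1.12628813e-04]]
```

View pics/a.png

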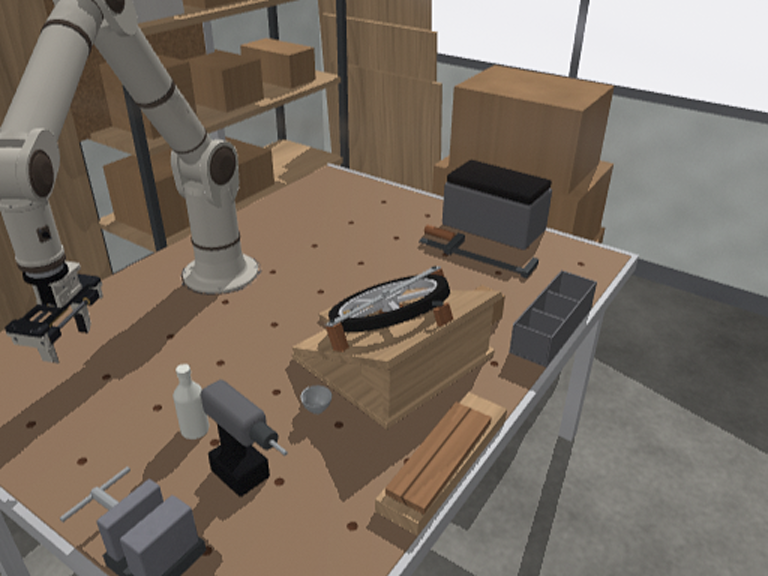

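View pics/b.png

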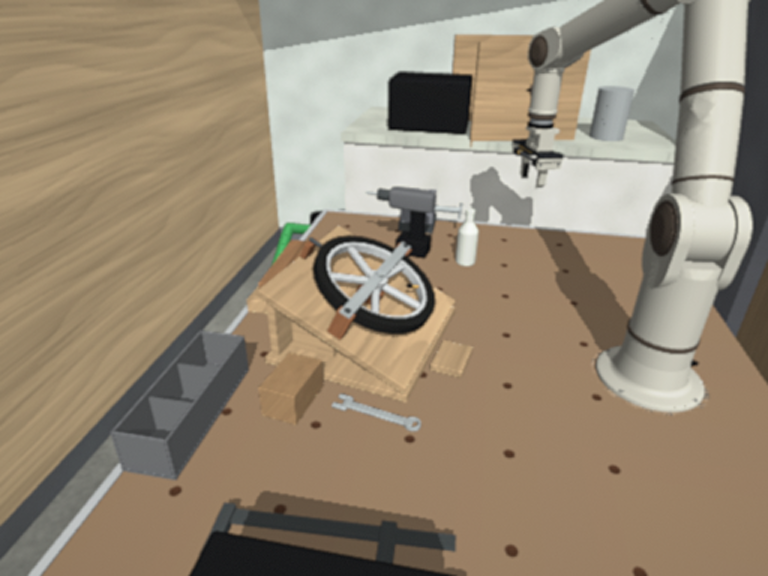

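Scene (1.5x): wheel hub at about (390,299), strap ends (436,268) and (333,323). Side (1.5x): hub at about (376,282), strap ends (347,312) and (403,248). The strap runs across the wheel, and the drill, tin and glue stand on its −y side.

Run:
```python
from h import *
a=imaging.camera('scene');b=imaging.camera('side')
for n,s,t in [('hub',(390,299),(376,282)),('+y',(436,268),(347,312)),('-y',(333,323),(403,248))]:
    print(n,tri([(a,np.array(s)/1.5),(b,np.array(t)/1.5)]).round(3))
for n in ['glue','drill','nut_tin']:
    r=[nets.boxes_of(n,p) for p in(a,b)]
    if r[0] and r[1]: print(n,tri([(a,r[0][0]['xy']),(b,r[1][0]['xy'])]).round(3))
w=imaging.camera('wrist');print(w['K'],w['hand_eye'].round(3))
```

```text
hub [ 0.604 -0.016  0.154]
+y [0.632 0.143 0.169]
-y [ 0.567 -0.182  0.166]
glue [ 0.408 -0.479  0.068]
drill [ 0.577 -0.422 -0.015]
[[329.36754276   0.         261.11404544]
 [  0.         329.36754276 198.59727569]
 [  0.           0.           1.        ]] [[-0.    -0.262  0.965 -0.141]
 [ 0.    -0.965 -0.262  0.071]
 [ 1.     0.     0.     0.   ]
 [ 0.     0.     0.     1.   ]]
```

```bash
cat >> h.py <<'E'
from scipy.linalg import logm,expm
from scipy.spatial.transform import Rotation as Ro
np.set_printoptions(suppress=True)
def M(R,p): T=np.eye(4);T[:3,:3]=R;T[:3,3]=p;return T
def rows(Rt,pt,N,T0=None):
    if T0 is None:
        s=status.get_state();T0=M(s['tool_rot'],s['ee_pos'])
    D=np.linalg.inv(T0)@M(np.array(Rt),pt); 
    t=expm(np.real(logm(D))/N)
    print(N,'rows xyz mm',(t[:3,3]*1e3).round(1),'rxyz',Ro.from_matrix(t[:3,:3]).as_rotvec(degrees=True).round(2))
    P=[T0@np.linalg.matrix_power(t,k) for k in range(N+1)]
    return P
class Jig:
    def __init__(s,hub,yaw):
        s.hub=np.array(hub);c,d=np.cos(yaw),np.sin(yaw);s.yaw=yaw
        Rz=np.array([[c,-d,0],[d,c,0],[0,0,1]]);a=np.radians(25)
        s.u=Rz@[np.cos(a),0,np.sin(a)];s.n=Rz@[-np.sin(a),0,np.cos(a)];s.y=Rz@[0,1.,0]
        s.F=np.c_[s.u,s.y,s.n]
    def pt(s,u,y,n): return s.hub+s.F@np.array([u,y,n])
    def rot(s,psi=0): # tool x=-n, y=u turned by psi toward jig y, z = x cross y
        Y=np.cos(psi)*s.u+np.sin(psi)*s.y; X=-s.n
        return np.c_[X,Y,np.cross(X,Y)]
E
python3 - <<'E'
from h import *
J=Jig([.604,-.016,.154],np.radians(-11.3))
R=J.rot();print(R.round(2))
P=rows(R,J.pt(0,0,.22),15)
print(np.array([p[:3,3] for p in P]).round(2))
E
```

```text
[[ 0.41  0.89 -0.2 ]
 [-0.08 -0.18 -0.98]
 [-0.91  0.42  0.  ]]
15 rows xyz mm [ -3.4  23.9 -38.1] rxyz [ 2.21 -0.49  1.62]
[[ 0.25 -0.6   0.24]
 [ 0.25 -0.56  0.25]
 [ 0.26 -0.51  0.25]
 [ 0.27 -0.47  0.26]
 [ 0.29 -0.43  0.26]
 [ 0.3  -0.38  0.27]
 [ 0.32 -0.34  0.27]
 [ 0.33 -0.3   0.28]
 [ 0.35 -0.26  0.28]
 [ 0.37 -0.22  0.29]
 [ 0.39 -0.18  0.3 ]
 [ 0.41 -0.14  0.31]
 [ 0.44 -0.1   0.32]
 [ 0.46 -0.07  0.33]
 [ 0.49 -0.03  0.34]
 [ 0.51  0.    0.35]]
```

Request:
{"api": "jog_arm", "payload": {"plan": [{"x":-3.4,"y":23.9,"z":-38.1,"rx":2.2,"ry":-0.5,"rz":1.6,"claw":1},{"x":-3.4,"y":23.9,"z":-38.1,"rx":2.2,"ry":-0.5,"rz":1.6,"claw":1},{"x":-3.4,"y":23.9,"z":-38.1,"rx":2.2,"ry":-0.5,"rz":1.6,"claw":1},{"x":-3.4,"y":23.9,"z":-38.1,"rx":2.2,"ry":-0.5,"rz":1.6,"claw":1},{"x":-3.4,"y":23.9,"z":-38.1,"rx":2.2,"ry":-0.5,"rz":1.6,"claw":1},{"x":-3.4,"y":23.9,"z":-38.1,"rx":2.2,"ry":-0.5,"rz":1.6,"claw":1},{"x":-3.4,"y":23.9,"z":-38.1,"rx":2.2,"ry":-0.5,"rz":1.6,"claw":1}]}}

```text
time_s: 2.05
ee_pos: [0.3331, -0.2984, 0.2768]
tool_rot: [[0.203, 0.972, 0.114], [-0.01, 0.119, -0.993], [-0.979, 0.201, 0.034]]
wrist_force: [0.9, 0.1, 0.0]
grip_width: 0.0404
```

Request:
{"api": "jog_arm", "payload": {"plan": [{"x":-3.4,"y":23.9,"z":-38.1,"rx":2.2,"ry":-0.5,"rz":1.6,"claw":1},{"x":-3.4,"y":23.9,"z":-38.1,"rx":2.2,"ry":-0.5,"rz":1.6,"claw":1},{"x":-3.4,"y":23.9,"z":-38.1,"rx":2.2,"ry":-0.5,"rz":1.6,"claw":1},{"x":-3.4,"y":23.9,"z":-38.1,"rx":2.2,"ry":-0.5,"rz":1.6,"claw":1},{"x":-3.4,"y":23.9,"z":-38.1,"rx":2.2,"ry":-0.5,"rz":1.6,"claw":1},{"x":-3.4,"y":23.9,"z":-38.1,"rx":2.2,"ry":-0.5,"rz":1.6,"claw":1},{"x":-3.4,"y":23.9,"z":-38.1,"rx":2.2,"ry":-0.5,"rz":1.6,"claw":1},{"x":-3.4,"y":23.9,"z":-38.1,"rx":2.2,"ry":-0.5,"rz":1.6,"claw":1}]}}

```text
time_s: 2.85
ee_pos: [0.5129, 0.0046, 0.3516]
tool_rot: [[0.412, 0.89, -0.196], [-0.087, -0.175, -0.981], [-0.907, 0.421, 0.005]]
wrist_force: [0.4, -1.2, 0.2]
grip_width: 0.0006
```

```bash
cat >> h.py <<'E'
def wrist():
    s=status.get_state();w=imaging.camera('wrist')
    T=np.linalg.inv(M(s['tool_rot'],s['ee_pos'])@w['hand_eye']); w['R'],w['t']=T[:3,:3],T[:3,3]
    return w
E
python3 - <<'E'
from h import *
s=status.get_state();print(s['time_s'],s['ee_pos'],s['tool_rot'].round(3),s['joint_positions'].round(2),s['grip_width'])
w=wrist();save(w,'w1.png',None,1.5)
for n in ['valve','strap','pointer','spoke_mid','valve_mid']:
    print(n,[(np.round(d['xy']),round(d['conf'],2)) for d in nets.boxes_of(n,w)[:2]])
J=Jig([.604,-.016,.154],np.radians(-11.3))
print('hub',proj(w,J.hub),'ptr',proj(w,J.pt(.148,0,0)),'strap±',proj(w,J.pt(0,.165,.021)),proj(w,J.pt(0,-.165,.021)))
E
```

```text
2.85 [0.51292921 0.00458728 0.3516466 ] [[ 0.412  0.89  -0.196]
 [-0.087 -0.175 -0.981]
 [-0.907  0.421  0.005]] [ 1.24 -0.29 -1.17  2.07 -0.27  0.77 -1.58] 0.0005580591709329901
valve [(array([324., 226.]), 0.52)]
strap [(array([270., 117.]), 0.72)]
pointer [(array([269., 118.]), 0.77)]
spoke_mid [(array([285., 124.]), 0.87), (array([321., 226.]), 0.29)]
valve_mid [(array([108., 245.]), 0.65)]
hub [262.47810954 173.86981719] ptr [263.0148858   26.69357565] strap± [104.71564712 177.46749125] [419.86504282 177.97343524]
```

View pics/w1.png

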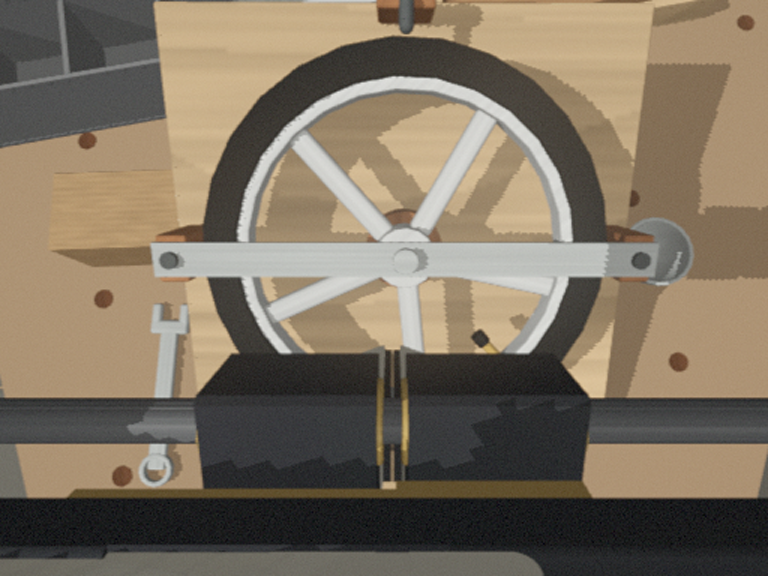

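The wrist view (1.5x) shows the nut at (405,261), the pointer tip at (406,32), strap bolts at (169,260) and (641,261), and the valve cap at (481,338), lower right. The upper spokes end at (485,118) and (303,143).

```bash
cat >> h.py <<'E'
def back(p,px,J,n=0.): # pixel -> (u,y) on plane n
    r=p['R'].T@np.linalg.solve(p['K'],[px[0],px[1],1.]);c=-p['R'].T@p['t']
    k=(n-(c-J.hub)@J.n)/(r@J.n); return (J.F.T@(c+k*r-J.hub))
E
python3 - <<'E'
from h import *
from scipy.optimize import least_squares
w=wrist()
obs=[((0,0,.029),(405,261)),((.148,0,0),(406,32)),((0,.165,.022),(169,260)),((0,-.165,.022),(641,261))]
f=lambda q:np.concatenate([proj(w,Jig([q[0],q[1],.153],q[2]).pt(*a))-np.array(b)/1.5 for a,b in obs])
r=least_squares(f,[.604,-.016,-.2]);print(r.x,np.degrees(r.x[2]),r.fun.round(1))
J=Jig([r.x[0],r.x[1],.153],r.x[2])
off=dict(zip('ABCDE',[36,108,180,252,324]))
for n,px,h in [('cap',(481,338),0),('sUR',(485,118),.006),('sUL',(303,143),.006),('sUR2',(455,171),.006),('sL',(275,313),.006),('sD',(413,345),.006),('sR',(545,287),.006)]:
    q=back(w,np.array(px)/1.5,J,h);print(n,q.round(4),np.hypot(*q[:2]).round(4),np.degrees(np.arctan2(q[1],q[0])).round(1))
E
```

```text
[ 0.60577025 -0.02812197 -0.19836159] -11.365281915728874 [ 0.3  0.5  0.2  0.6 -0.5 -0.5  0.  -0.6]
cap [-0.066  -0.0603  0.    ] 0.0894 -137.6
sUR [ 0.0946 -0.0538  0.006 ] 0.1088 -29.6
sUL [0.0781 0.0704 0.006 ] 0.1051 42.0
sUR2 [ 0.0598 -0.0347  0.006 ] 0.0691 -30.1
sL [-0.044   0.0969  0.006 ] 0.1065 114.4
sD [-0.0695 -0.0072  0.006 ] 0.0699 -174.1
sR [-0.0235 -0.1046  0.006 ] 0.1072 -102.7
```

```bash
cat >> h.py <<'E'
J=Jig([.60577,-.02812,.153],-.19836)
def uyn(): return (J.F.T@(status.get_state()['ee_pos']-J.hub)*1e3).round(1)
def phi(a,rho,hu=9.5,hy=19): # CCW push: finger angle for spoke angle a (deg)
    h=hu*abs(np.sin(np.radians(a)))+hy*abs(np.cos(np.radians(a))); return a-np.degrees(np.arcsin((8+h)/rho))
E
python3 - <<'E'
from h import *
print(uyn());s=status.get_state();T0=M(s['tool_rot'],s['ee_pos'])
P=rows(J.rot(),J.pt(.036,-.060,.06),5)
print(phi(-30,70),phi(75,70))
f=np.radians(np.linspace(-59,phi(75,70),17));q=np.c_[70*np.cos(f),70*np.sin(f)]
d=np.diff(q,axis=0);print(np.c_[q[1:],d[:,0],-d[:,1]].round(1))
E
```

```text
[ -5.3   9.7 220.6]
5 rows xyz mm [32.1  8.3 13.9] rxyz [0.02 0.05 0.05]
-54.65837227850654 56.60135893483013
[[ 43.3 -55.    7.3  -5. ]
 [ 49.9 -49.1   6.6  -5.9]
 [ 55.7 -42.4   5.8  -6.7]
 [ 60.6 -35.1   4.9  -7.3]
 [ 64.5 -27.2   3.9  -7.9]
 [ 67.4 -18.9   2.9  -8.3]
 [ 69.2 -10.3   1.8  -8.6]
 [ 70.   -1.5   0.7  -8.8]
 [ 69.6   7.3  -0.4  -8.8]
 [ 68.1  16.   -1.5  -8.7]
 [ 65.6  24.5  -2.6  -8.4]
 [ 62.   32.5  -3.6  -8.1]
 [ 57.4  40.1  -4.6  -7.5]
 [ 51.9  47.   -5.5  -6.9]
 [ 45.6  53.1  -6.3  -6.2]
 [ 38.5  58.4  -7.   -5.3]]
```

Request:
{"api": "jog_arm", "payload": {"plan": [{"x":32,"y":8.3,"z":14,"claw":1},{"x":32,"y":8.3,"z":14,"claw":1},{"x":32,"y":8.3,"z":14,"claw":1},{"x":32,"y":8.3,"z":14,"claw":1},{"x":32,"y":8,"z":14,"claw":1},{"claw":1}]}}

```text
$.plan[0]: bad value
```

Run:
```python
from h import *
s=status.get_state();print(s['time_s'],uyn(),s['joint_positions'].round(2),(J.rot().T@s['tool_rot']).round(3).tolist())
b=imaging.camera('side');save(b,'b2.png',(160,120,340,280),4)
w=wrist();save(w,'w2.png',None,1.5)
```

```text
3.2 [ -5.3   9.7 220.6] [ 1.24 -0.28 -1.16  2.07 -0.27  0.77 -1.57] [[1.0, 0.005, -0.004], [-0.005, 1.0, 0.002], [0.004, -0.002, 1.0]]
```

View pics/w2.png

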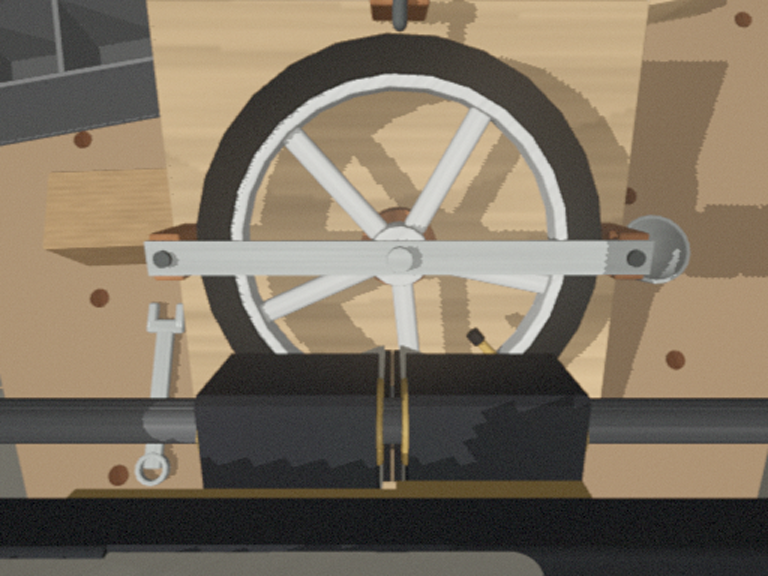

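The call was refused, perhaps because rows need every key. The view also shifted about 5 px as the arm settled: nut now at (400,260), pointer tip (400,27), bolts (163,259) and (636,258). I'll refit from this picture.

Run:
```python
from h import *
from scipy.optimize import least_squares
w=wrist()
obs=[((0,0,.029),(400,260)),((.148,0,0),(400,27.5)),((0,.165,.022),(163,259)),((0,-.165,.022),(636,258))]
f=lambda q:np.concatenate([proj(w,Jig([q[0],q[1],.153],q[2]).pt(*a))-np.array(b)/1.5 for a,b in obs])
r=least_squares(f,[.604,-.016,-.2]);print(r.x,r.fun.round(1))
J=Jig([r.x[0],r.x[1],.153],r.x[2])
for n,px,h in [('cap',(476,336),0),('sUR',(479,118),.006),('sUL',(296,142),.006),('sD',(406,345),.006),('sR',(540,285),.006)]:
    q=back(w,np.array(px)/1.5,J,h);print(n,q.round(4),np.hypot(*q[:2]).round(4),np.degrees(np.arctan2(q[1],q[0])).round(1))
open('h.py','a').write(f"J=Jig([{r.x[0]:.5f},{r.x[1]:.5f},.153],{r.x[2]:.5f})\n")
import importlib,h;importlib.reload(h)
print(h.uyn());h.rows(h.J.rot(),h.J.pt(.036,-.060,.06),5)
```

```text
[ 0.60824137 -0.02496412 -0.19561452] [ 0.1 -0.5 -0.   2.   0.1 -0.8 -0.2 -0.7]
cap [-0.0663 -0.0598 -0.    ] 0.0893 -137.9
sUR [ 0.093  -0.0538  0.006 ] 0.1074 -30.0
sUL [0.0775 0.0713 0.006 ] 0.1054 42.6
sD [-0.0713 -0.0052  0.006 ] 0.0715 -175.8
sR [-0.0241 -0.1046  0.006 ] 0.1073 -103.0
[ -6.6   6.9 221.4]
5 rows xyz mm [32.3  8.6 13.3] rxyz [-0.01  0.05  0.05]
```

Request:
{"api": "jog_arm", "payload": {"plan": [{"x":32,"y":8.5,"z":13.3,"rx":0,"ry":0,"rz":0,"claw":1},{"x":32,"y":8.5,"z":13.3,"rx":0,"ry":0,"rz":0,"claw":1},{"x":32,"y":8.5,"z":13.3,"rx":0,"ry":0,"rz":0,"claw":1},{"x":32,"y":8.5,"z":13.3,"rx":0,"ry":0,"rz":0,"claw":1},{"x":32,"y":8.5,"z":13.3,"rx":0,"ry":0,"rz":0,"claw":1},{"x":0,"y":0,"z":0,"rx":0,"ry":0,"rz":0,"claw":1}]}}

```text
time_s: 3.95
ee_pos: [0.5675, -0.0716, 0.2504]
tool_rot: [[0.38, 0.902, -0.206], [-0.088, -0.186, -0.979], [-0.921, 0.39, 0.009]]
wrist_force: [-0.7, -0.6, -0.6]
grip_width: 0.0007
```

Run:
```python
from h import *
s=status.get_state();print(s['time_s'],uyn(),s['joint_positions'].round(2),(J.rot().T@s['tool_rot']).round(3).tolist())
w=wrist();save(w,'w3.png',None,1.5)
```

```text
3.95 [ 13.2 -53.7 101.3] [ 1.08  0.29 -1.18  2.06  0.63  0.66 -2.26] [[0.999, 0.036, -0.013], [-0.036, 0.999, -0.007], [0.013, 0.007, 1.0]]
```

View pics/w3.png

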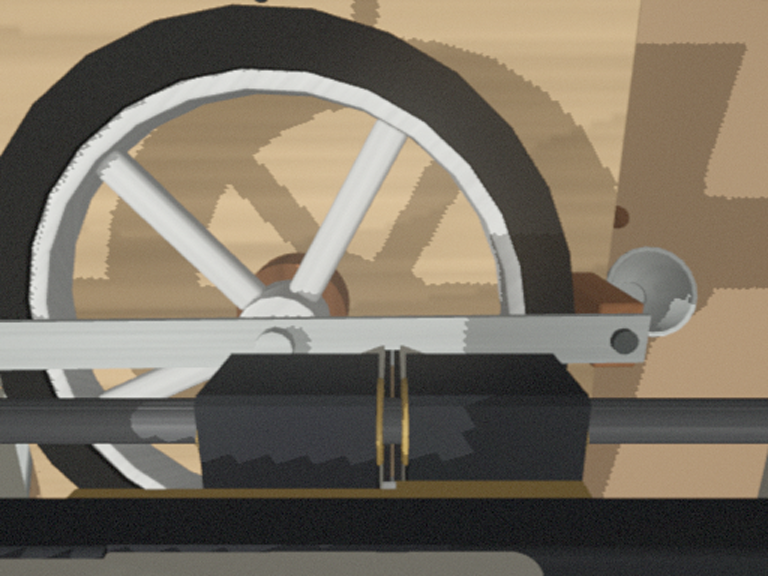

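The arm fell short: joint 7 is at −2.26 and near its limit. I'll turn the tool −90° about its x so the camera sits on the +y side, which relaxes the wrist.

Run:
```python
from h import *
P=rows(J.rot(np.pi/2),J.pt(.039,-.058,.065),12)
print(np.array([J.F.T@(p[:3,3]-J.hub) for p in P]).round(3)[::3])
```

```text
12 rows xyz mm [3.2 1.4 2. ] rxyz [-7.52 -0.08  0.17]
[[ 0.014 -0.051  0.103]
 [ 0.019 -0.057  0.094]
 [ 0.025 -0.06   0.084]
 [ 0.032 -0.06   0.075]
 [ 0.039 -0.058  0.065]]
```

Request:
{"api": "jog_arm", "payload": {"plan": [{"x":3.2,"y":1.4,"z":2,"rx":-7.5,"ry":-0.1,"rz":0.2,"claw":1},{"x":3.2,"y":1.4,"z":2,"rx":-7.5,"ry":-0.1,"rz":0.2,"claw":1},{"x":3.2,"y":1.4,"z":2,"rx":-7.5,"ry":-0.1,"rz":0.2,"claw":1},{"x":3.2,"y":1.4,"z":2,"rx":-7.5,"ry":-0.1,"rz":0.2,"claw":1},{"x":3.2,"y":1.4,"z":2,"rx":-7.5,"ry":-0.1,"rz":0.2,"claw":1},{"x":3.2,"y":1.4,"z":2,"rx":-7.5,"ry":-0.1,"rz":0.2,"claw":1}]}}

```text
time_s: 4.6
ee_pos: [0.5852, -0.0806, 0.2447]
tool_rot: [[0.409, 0.77, 0.49], [-0.099, 0.571, -0.815], [-0.907, 0.285, 0.31]]
wrist_force: [1.2, -0.3, -0.1]
grip_width: 0.0002
```

Request:
{"api": "jog_arm", "payload": {"plan": [{"x":3.2,"y":1.4,"z":2,"rx":-7.5,"ry":-0.1,"rz":0.2,"claw":1},{"x":3.2,"y":1.4,"z":2,"rx":-7.5,"ry":-0.1,"rz":0.2,"claw":1},{"x":3.2,"y":1.4,"z":2,"rx":-7.5,"ry":-0.1,"rz":0.2,"claw":1},{"x":3.2,"y":1.4,"z":2,"rx":-7.5,"ry":-0.1,"rz":0.2,"claw":1},{"x":3.2,"y":1.4,"z":2,"rx":-7.5,"ry":-0.1,"rz":0.2,"claw":1},{"x":3.2,"y":1.4,"z":2,"rx":-7.5,"ry":-0.1,"rz":0.2,"claw":1},{"x":0,"y":0,"z":0,"rx":0,"ry":0,"rz":0,"claw":1},{"x":0,"y":0,"z":0,"rx":0,"ry":0,"rz":0,"claw":1}]}}

```text
time_s: 5.4
ee_pos: [0.606, -0.0829, 0.2329]
tool_rot: [[0.427, 0.199, 0.882], [-0.086, 0.98, -0.18], [-0.9, 0.001, 0.435]]
wrist_force: [0.1, -0.3, -0.0]
grip_width: 0.0004
```

Run:
```python
from h import *
s=status.get_state();print(s['time_s'],uyn(),s['joint_positions'].round(2),(J.rot(np.pi/2).T@s['tool_rot']).round(3).tolist())
rows(J.rot(np.pi/2),J.pt(.039,-.058,.045),3)
w=wrist();save(w,'w4.png',None,1.5)
for q in [(0,0,.029),(0,.165,.022),(.148,0,0),(-.145,0,.01)]: print(q,proj(w,J.pt(*q))*1.5)
```

```text
5.4 [ 42.  -57.2  68.5] [ 1.15  0.56 -1.37  2.04  1.06  0.78 -0.99] [[1.0, 0.002, -0.014], [-0.002, 1.0, -0.005], [0.014, 0.005, 1.0]]
3 rows xyz mm [ 7.8 -0.3 -1.1] rxyz [-0.09  0.27  0.03]
(0, 0, 0.029) [271.32551183 202.81419546]
(0, 0.165, 0.022) [ 236.42358679 -389.9515497 ]
(0.148, 0, 0) [640.93004679 195.19159721]
(-0.145, 0, 0.01) [-89.58078673 201.22181003]
```

View pics/w4.png

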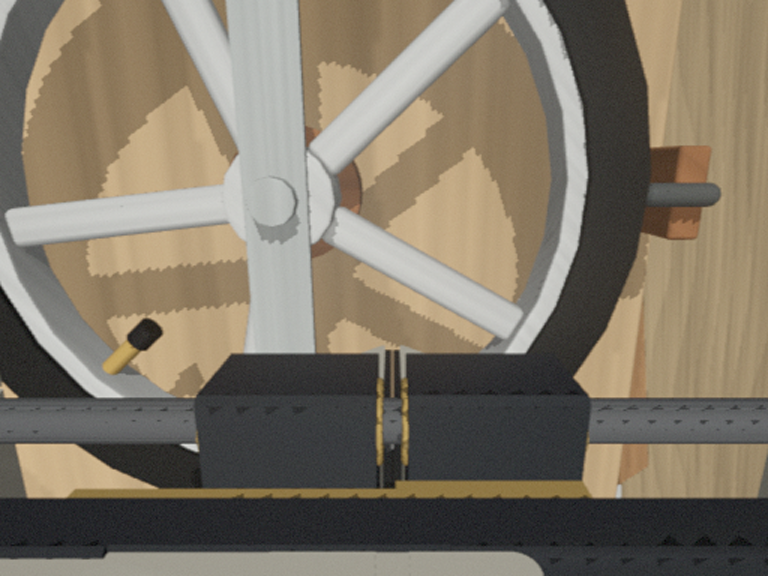

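Nut at (272,201), against a predicted (271,203), so the fit holds. The gap for the finger lies clockwise of the upper spoke near (430,270). Descending.

Request:
{"api": "jog_arm", "payload": {"plan": [{"x":24,"y":-0.5,"z":-1,"rx":0,"ry":0.4,"rz":0,"claw":1},{"x":24,"y":-0.5,"z":-1,"rx":0,"ry":0.4,"rz":0,"claw":1},{"x":23,"y":0,"z":0,"rx":0,"ry":0,"rz":0,"claw":1},{"x":0,"y":0,"z":0,"rx":0,"ry":0,"rz":0,"claw":1}]}}

```text
time_s: 5.85
ee_pos: [0.6332, -0.0901, 0.1649]
tool_rot: [[0.411, 0.199, 0.89], [-0.084, 0.98, -0.18], [-0.908, -0.0, 0.419]]
wrist_force: [-0.8, 0.4, 0.2]
grip_width: 0.0002
```

Run:
```python
from h import *
s=status.get_state();print(s['time_s'],uyn(),s['joint_positions'].round(2),s['wrist_force'])
u,y,n=uyn();p0=np.degrees(np.arctan2(y,u));print(p0)
f=np.radians(np.linspace(p0,phi(75,70,19,9.5),17));q=np.c_[70*np.cos(f),70*np.sin(f)];q[0]=u,y
d=np.diff(q,axis=0);print('y','z');print(np.c_[q[1:],d[:,1],d[:,0]].round(1))
```

```text
5.85 [ 38.7 -59.1  -4.9] [ 0.99  0.67 -1.19  2.01  1.22  0.73 -1.09] [-0.75205769  0.41166484  0.21365201]
-56.78232513446231
y z
[[ 44.9 -53.7   5.4   6.2]
 [ 50.9 -48.    5.6   6. ]
 [ 56.2 -41.8   6.3   5.3]
 [ 60.7 -34.9   6.9   4.5]
 [ 64.3 -27.6   7.3   3.7]
 [ 67.1 -19.9   7.7   2.8]
 [ 69.  -11.9   8.    1.9]
 [ 69.9  -3.7   8.2   0.9]
 [ 69.9   4.5   8.2  -0. ]
 [ 68.9  12.6   8.1  -1. ]
 [ 66.9  20.6   8.   -1.9]
 [ 64.   28.3   7.7  -2.9]
 [ 60.3  35.6   7.3  -3.7]
 [ 55.7  42.4   6.8  -4.6]
 [ 50.4  48.6   6.2  -5.3]
 [ 44.3  54.2   5.6  -6. ]]
```

Request:
{"api": "jog_arm", "payload": {"plan": [{"x":0,"y":5.4,"z":6.2,"rx":0,"ry":0,"rz":0,"claw":1},{"x":0,"y":5.6,"z":6,"rx":0,"ry":0,"rz":0,"claw":1},{"x":0,"y":6.3,"z":5.3,"rx":0,"ry":0,"rz":0,"claw":1},{"x":0,"y":6.9,"z":4.5,"rx":0,"ry":0,"rz":0,"claw":1},{"x":0,"y":7.3,"z":3.7,"rx":0,"ry":0,"rz":0,"claw":1},{"x":0,"y":7.7,"z":2.8,"rx":0,"ry":0,"rz":0,"claw":1},{"x":0,"y":8,"z":1.9,"rx":0,"ry":0,"rz":0,"claw":1},{"x":0,"y":8.2,"z":0.9,"rx":0,"ry":0,"rz":0,"claw":1}]}}

```text
time_s: 6.65
ee_pos: [0.6728, -0.0409, 0.1799]
tool_rot: [[0.413, 0.197, 0.889], [-0.084, 0.98, -0.178], [-0.907, -0.002, 0.422]]
wrist_force: [-2.2, -3.5, -0.3]
grip_width: 0.0005
```

Run:
```python
from h import *
s=status.get_state();print(s['time_s'],uyn(),s['joint_positions'].round(2),s['wrist_force'])
w=wrist();save(w,'w5.png',None,1.)
```

```text
6.65 [71.6 -3.1 -3.7] [ 0.84  0.7  -1.17  1.92  1.21  0.81 -1.13] [-2.23873517 -3.52672927 -0.33889279]
```

View pics/w5.png

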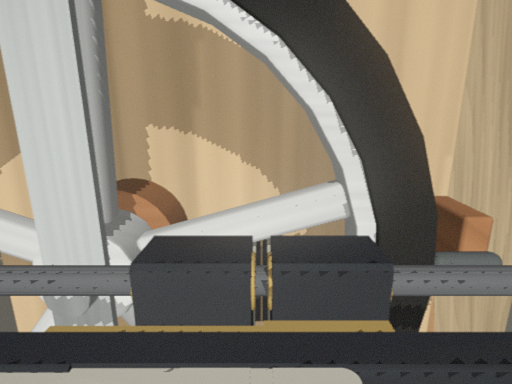

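The spoke now runs from (150,235) to (345,195) and turns with the finger. Force is about 4 N. Continuing.

Request:
{"api": "jog_arm", "payload": {"plan": [{"x":0,"y":8.2,"z":-0.5,"rx":0,"ry":0,"rz":0,"claw":1},{"x":0,"y":8.1,"z":-1.5,"rx":0,"ry":0,"rz":0,"claw":1},{"x":0,"y":8,"z":-2,"rx":0,"ry":0,"rz":0,"claw":1},{"x":0,"y":7.7,"z":-3,"rx":0,"ry":0,"rz":0,"claw":1},{"x":0,"y":7.3,"z":-4,"rx":0,"ry":0,"rz":0,"claw":1},{"x":0,"y":6.8,"z":-4.8,"rx":0,"ry":0,"rz":0,"claw":1},{"x":0,"y":6,"z":-5.3,"rx":0,"ry":0,"rz":0,"claw":1},{"x":0,"y":3,"z":-4,"rx":0,"ry":0,"rz":0,"claw":1}]}}

```text
time_s: 7.5
ee_pos: [0.6609, 0.0195, 0.1695]
tool_rot: [[0.414, 0.194, 0.889], [-0.082, 0.981, -0.176], [-0.907, 0.001, 0.422]]
wrist_force: [0.2, -1.8, 1.4]
grip_width: 0.0003
```

Run:
```python
from h import *
s=status.get_state();print(s['time_s'],uyn(),s['joint_positions'].round(2),s['wrist_force'])
rows(J.rot(np.pi/2),J.pt(.048,.045,.060),2)
```

```text
7.5 [45.9 53.8 -3.2] [ 0.73  0.68 -1.15  1.95  1.24  0.82 -1.28] [ 0.22126657 -1.78661849  1.41027391]
2 rows xyz mm [-31.6  -4.4   1. ] rxyz [-0.01 -0.01 -0.01]
```

Request:
{"api": "jog_arm", "payload": {"plan": [{"x":0,"y":-3,"z":2,"rx":0,"ry":0,"rz":0,"claw":1},{"x":-32,"y":-1,"z":0,"rx":0,"ry":0,"rz":0,"claw":1},{"x":-32,"y":-1,"z":0,"rx":0,"ry":0,"rz":0,"claw":1},{"x":-30,"y":-25,"z":-15,"rx":0,"ry":0,"rz":0,"claw":1},{"x":-30,"y":-25,"z":-20,"rx":0,"ry":0,"rz":0,"claw":1},{"x":-30,"y":-25,"z":-20,"rx":0,"ry":0,"rz":0,"claw":1},{"x":0,"y":-25,"z":-10,"rx":0,"ry":0,"rz":0,"claw":1},{"x":0,"y":0,"z":0,"rx":0,"ry":0,"rz":0,"claw":1}]}}

```text
time_s: 8.3
ee_pos: [0.5328, -0.0556, 0.2736]
tool_rot: [[0.4, 0.195, 0.895], [-0.083, 0.981, -0.177], [-0.912, -0.004, 0.409]]
wrist_force: [-0.8, -0.4, -0.2]
grip_width: 0.0007
```

Request:
{"api": "jog_arm", "payload": {"plan": [{"x":0,"y":0,"z":0,"rx":0,"ry":0,"rz":0,"claw":1},{"x":0,"y":0,"z":0,"rx":0,"ry":0,"rz":0,"claw":1}]}}

```text
time_s: 8.5
ee_pos: [0.5356, -0.0501, 0.2748]
tool_rot: [[0.404, 0.187, 0.895], [-0.075, 0.982, -0.172], [-0.912, 0.002, 0.411]]
wrist_force: [0.9, 0.4, -0.3]
grip_width: 0.0005
```

Run:
```python
from h import *
s=status.get_state();print(s['time_s'],uyn(),s['joint_positions'].round(2))
w=wrist();save(w,'w6.png',None,1.5)
print([proj(w,J.pt(*q))*1.5 for q in[(0,0,.029),(.148,0,0)]])
```

```text
8.5 [ -8.7 -38.8 138.5] [ 1.4   0.24 -1.52  2.12  0.58  0.66 -0.67]
[array([411.30526442, 229.88927175]), array([674.1408359 , 225.23972749])]
```

View pics/w6.png

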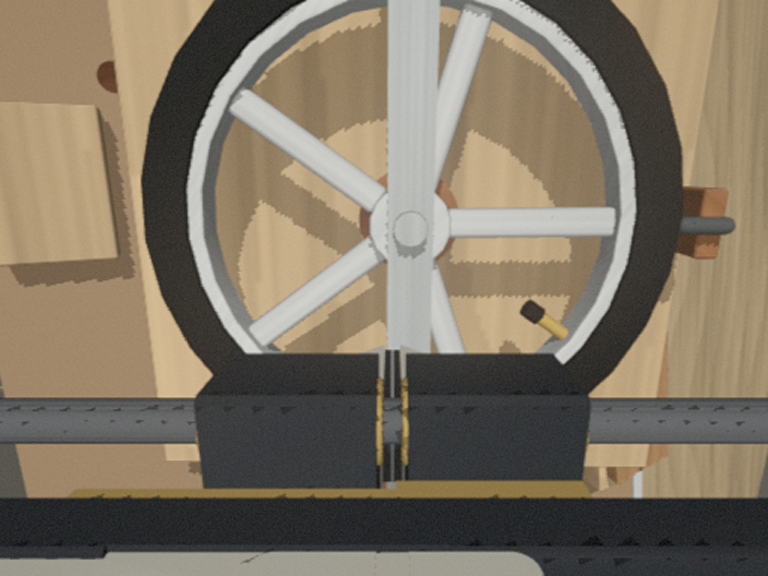

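The whole wheel shows: nut (411,229), pointer along row 225, and the valve cap at (532,311). Spokes end at (612,221), (477,15) and (243,98). Joint 3 is close to its limit, so I'll stay lower from here.

```bash
cat >> h.py <<'E'
def angs(w,L):
    for n,px,h in L:
        q=back(w,np.array(px),J,h);print(n,q.round(4),np.hypot(*q[:2]).round(4),np.degrees(np.arctan2(q[1],q[0])).round(1))
E
python3 - <<'E'
from h import *
w=wrist()
angs(w,[(n,np.array(p)/1.5,h) for n,p,h in [('sR',(600,221),.006),('sU',(474,20),.006),('sUL',(247,104),.006),('sLL',(262,333),.006),('cap',(532,311),0)]])
for p0 in [125]:
    pass
P=rows(J.rot(np.pi/2),J.pt(-.042,.052,.060),4)
print(uyn())
E
```

```text
sR [0.1038 0.0034 0.006 ] 0.1039 1.9
sU [0.03   0.1023 0.006 ] 0.1067 73.7
sUL [-0.0861  0.0626  0.006 ] 0.1065 144.0
sLL [-0.086  -0.0633  0.006 ] 0.1068 -143.7
cap [ 0.0725 -0.05   -0.    ] 0.0881 -34.6
4 rows xyz mm [19.8 22.5 -8. ] rxyz [ 0.09 -0.19 -0.09]
[ -8.9 -38.  138.4]
```

Run:
```python
from h import *
P=rows(J.rot(np.pi/2),J.pt(-.042,.068,.055),4)
```

```text
4 rows xyz mm [21.  26.4 -8. ] rxyz [ 0.09 -0.19 -0.09]
```

Request:
{"api": "jog_arm", "payload": {"plan": [{"x":14,"y":17.6,"z":-5.3,"rx":0,"ry":-0.1,"rz":0,"claw":1},{"x":14,"y":17.6,"z":-5.3,"rx":0,"ry":-0.1,"rz":0,"claw":1},{"x":14,"y":17.6,"z":-5.3,"rx":0,"ry":-0.1,"rz":0,"claw":1},{"x":14,"y":17.6,"z":-5.3,"rx":0,"ry":-0.1,"rz":0,"claw":1},{"x":14,"y":17.6,"z":-5.3,"rx":0,"ry":-0.1,"rz":0,"claw":1},{"x":14,"y":17.6,"z":-5.3,"rx":0,"ry":-0.1,"rz":0,"claw":1},{"x":0,"y":0,"z":0,"rx":0,"ry":0,"rz":0,"claw":1},{"x":0,"y":0,"z":0,"rx":0,"ry":0,"rz":0,"claw":1}]}}

```text
time_s: 9.4
ee_pos: [0.5604, 0.0538, 0.1843]
tool_rot: [[0.411, 0.185, 0.893], [-0.075, 0.983, -0.169], [-0.908, 0.002, 0.418]]
wrist_force: [0.5, 0.2, -0.2]
grip_width: 0.0002
```

Run:
```python
from h import *
s=status.get_state();print(s['time_s'],uyn(),s['joint_positions'].round(2),(J.rot(np.pi/2).T@s['tool_rot']).round(3).tolist())
P=rows(J.rot(np.pi/2),J.pt(-.042,.068,-.003),3)
```

```text
9.4 [-43.2  68.   54.7] [ 0.65  0.37 -1.04  2.16  1.    0.62 -1.28] [[1.0, -0.006, 0.005], [0.006, 1.0, 0.008], [-0.005, -0.008, 1.0]]
3 rows xyz mm [19.2 -0.1  0.5] rxyz [ 0.15 -0.1  -0.11]
```

Request:
{"api": "jog_arm", "payload": {"plan": [{"x":19,"y":0,"z":0.4,"rx":0,"ry":0,"rz":0,"claw":1},{"x":19,"y":0,"z":0.4,"rx":0,"ry":0,"rz":0,"claw":1},{"x":19,"y":0,"z":0.4,"rx":0,"ry":0,"rz":0,"claw":1},{"x":0,"y":0,"z":0,"rx":0,"ry":0,"rz":0,"claw":1}]}}

```text
time_s: 9.8
ee_pos: [0.5851, 0.0451, 0.1324]
tool_rot: [[0.41, 0.192, 0.892], [-0.079, 0.981, -0.174], [-0.909, 0.001, 0.418]]
wrist_force: [-0.4, -0.1, -0.2]
grip_width: 0.0004
```

Run:
```python
from h import *
s=status.get_state();print(s['time_s'],uyn(),s['joint_positions'].round(2),s['wrist_force'])
u,y,n=uyn();p0=np.degrees(np.arctan2(y,u));print(p0)
f=np.radians(np.linspace(p0,phi(177,80,19,9.5),11));q=np.c_[80*np.cos(f),80*np.sin(f)];q[0]=u,y
d=np.diff(q,axis=0);print('y','z');print(np.c_[q[1:],d[:,1],d[:,0]].round(1))
```

```text
9.8 [-41.6  64.2  -3.4] [ 0.54  0.49 -0.9   2.14  1.21  0.59 -1.44] [-0.3671307  -0.13362162 -0.15714399]
122.94223180068536
y z
[[-48.2  63.9  -0.3  -6.6]
 [-52.6  60.3  -3.6  -4.4]
 [-56.7  56.4  -3.9  -4.1]
 [-60.6  52.2  -4.2  -3.9]
 [-64.1  47.8  -4.4  -3.6]
 [-67.4  43.1  -4.7  -3.2]
 [-70.3  38.3  -4.9  -2.9]
 [-72.8  33.2  -5.1  -2.5]
 [-75.   27.9  -5.3  -2.2]
 [-76.8  22.5  -5.4  -1.8]]
```

Request:
{"api": "jog_arm", "payload": {"plan": [{"x":0,"y":-0.3,"z":-5,"rx":0,"ry":0,"rz":0,"claw":1},{"x":0,"y":-3.6,"z":-4.4,"rx":0,"ry":0,"rz":0,"claw":1},{"x":0,"y":-3.9,"z":-4.1,"rx":0,"ry":0,"rz":0,"claw":1},{"x":0,"y":-4.2,"z":-3.9,"rx":0,"ry":0,"rz":0,"claw":1},{"x":0,"y":-4.4,"z":-3.6,"rx":0,"ry":0,"rz":0,"claw":1},{"x":0,"y":-4.7,"z":-3.2,"rx":0,"ry":0,"rz":0,"claw":1},{"x":0,"y":-4.9,"z":-2.9,"rx":0,"ry":0,"rz":0,"claw":1},{"x":0,"y":-5,"z":-2.5,"rx":0,"ry":0,"rz":0,"claw":1}]}}

```text
time_s: 10.6
ee_pos: [0.5526, 0.0212, 0.1212]
tool_rot: [[0.412, 0.189, 0.891], [-0.078, 0.982, -0.172], [-0.908, 0.001, 0.42]]
wrist_force: [1.7, 1.1, 0.8]
grip_width: 0.0006
```

Run:
```python
from h import *
s=status.get_state();print(s['time_s'],uyn(),s['joint_positions'].round(2),s['wrist_force'])
b=imaging.camera('side');save(b,'b3.png',(190,140,320,240),6)
for n in ['valve']:
    print(n,[(np.round(d['xy'],1),round(d['conf'],2)) for d in nets.boxes_of(n,b)[:2]], proj(b,J.pt(.098,0,0)))
```

```text
10.6 [-71.   34.5  -2. ] [ 0.58  0.45 -0.88  2.23  1.27  0.52 -1.48] [1.72063592 1.06132462 0.78603149]
valve [] [225.58038167 171.22025338]
```

View pics/b3.png

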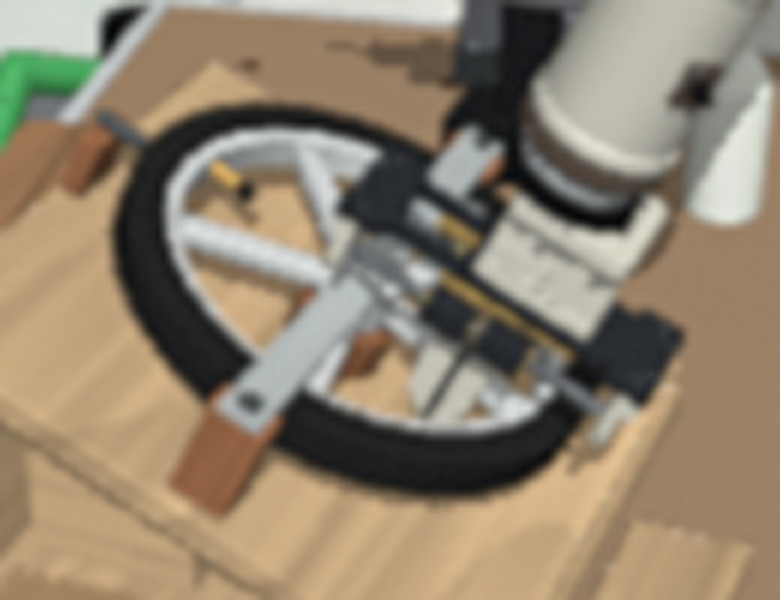

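The valve is nearing the pointer, with roughly 8–12° left. I'll push on gently by about 5° and then measure.

Request:
{"api": "jog_arm", "payload": {"plan": [{"x":0,"y":-3,"z":-1.6,"rx":0,"ry":0,"rz":0,"claw":1},{"x":0,"y":-3,"z":-1.4,"rx":0,"ry":0,"rz":0,"claw":1},{"x":0,"y":0,"z":0,"rx":0,"ry":0,"rz":0,"claw":1}]}}

```text
time_s: 11.0
ee_pos: [0.5489, 0.0158, 0.1198]
tool_rot: [[0.412, 0.189, 0.891], [-0.079, 0.982, -0.172], [-0.908, 0.001, 0.419]]
wrist_force: [0.6, 0.6, -0.1]
grip_width: 0.0008
```

Run:
```python
from h import *
s=status.get_state();print(s['time_s'],uyn(),s['wrist_force'])
w=wrist();save(w,'w7.png',None,1.5)
print([proj(w,J.pt(*q))*1.5 for q in[(0,0,.021),(0,.165,.022),(.0809,.0588,.006),(.02*.81,.02*.588,.006)]])
```

```text
11.0 [-74.   28.4  -2.1] [ 0.60882119  0.63103928 -0.08783145]
[array([652.08127703, 528.08504651]), array([ 775.40070744, -187.67419518]), array([943.13642092, 314.82832357]), array([685.7179449 , 461.02828662])]
```

View pics/w7.png

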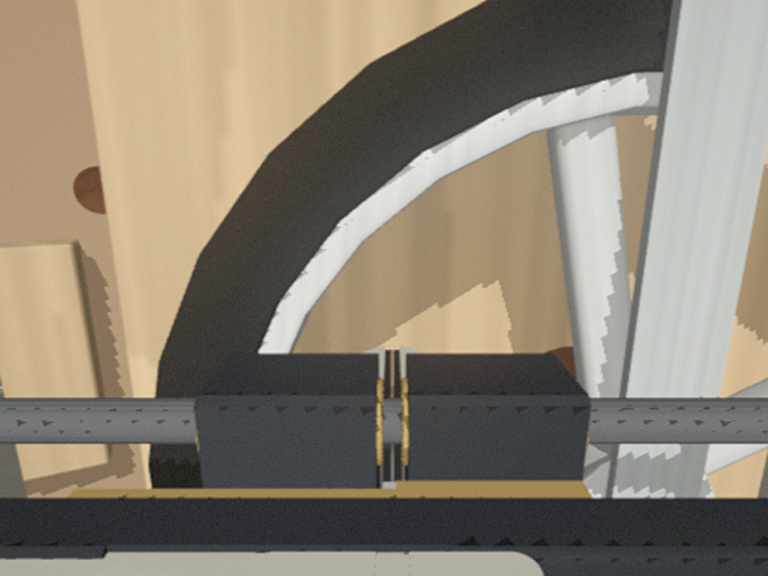

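The 108° spoke shows from (582,128) to about (600,330), between rim and strap.

Run:
```python
from h import *
w=wrist()
angs(w,[(n,np.array(p)/1.5,h) for n,p,h in [('top',(582,126),.006),('mid',(592,250),.006),('Ledge',(550,135),.004),('Ledge2',(572,300),.004),('rimL',(640,72),.011)]])
b=imaging.camera('side');print([(d['xy'],d['conf']) for q in('valve','valve_mid') for d in nets.boxes_of(q,b)[:2]])
m=nets.cut_out('valve',b);print(len(m))
```

```text
top [-0.0256  0.1086  0.006 ] 0.1116 103.3
mid [-0.0196  0.0768  0.006 ] 0.0792 104.3
Ledge [-0.033   0.1065  0.004 ] 0.1115 107.2
Ledge2 [-0.0229  0.0621  0.004 ] 0.0662 110.2
rimL [-0.0149  0.1205  0.011 ] 0.1214 97.0
[([242.3, 187.0], 0.75), ([231.4, 211.9], 0.36)]
0
```

Request:
{"api": "jog_arm", "payload": {"plan": [{"x":0,"y":-2.5,"z":-1,"rx":0,"ry":0,"rz":0,"claw":1},{"x":0,"y":-2.5,"z":-0.8,"rx":0,"ry":0,"rz":0,"claw":1},{"x":0,"y":-1.5,"z":-0.4,"rx":0,"ry":0,"rz":0,"claw":1},{"x":0,"y":0,"z":0,"rx":0,"ry":0,"rz":0,"claw":1},{"x":0,"y":0,"z":0,"rx":0,"ry":0,"rz":0,"claw":1}]}}

```text
time_s: 11.8
ee_pos: [0.5458, 0.0099, 0.119]
tool_rot: [[0.412, 0.189, 0.891], [-0.079, 0.982, -0.172], [-0.908, 0.001, 0.42]]
wrist_force: [0.2, 0.1, 0.3]
grip_width: 0.0008
```

Run:
```python
from h import *
s=status.get_state();print(s['time_s'],uyn(),s['wrist_force'])
a=status.get_state()
P=rows(J.rot(np.pi/2),J.pt(-.078,.024,.060),2)
P=rows(J.rot(np.pi/2),J.pt(.02,-.055,.110),5,M(J.rot(np.pi/2),J.pt(-.078,.024,.060)))
```

```text
11.8 [-76.   22.   -2.1] [0.21030905 0.07514621 0.31751961]
2 rows xyz mm [-31.    1.1  -1.1] rxyz [ 0.12 -0.1  -0.08]
5 rows xyz mm [-10.  -15.8  19.6] rxyz [ 0. -0.  0.]
```

Request:
{"api": "jog_arm", "payload": {"plan": [{"x":0,"y":4,"z":0,"rx":0,"ry":0,"rz":0,"claw":1},{"x":-31,"y":0,"z":0,"rx":0,"ry":0,"rz":0,"claw":1},{"x":-31,"y":0,"z":0,"rx":0,"ry":0,"rz":0,"claw":1},{"x":-10,"y":-16,"z":23,"rx":0,"ry":0,"rz":0,"claw":1},{"x":-10,"y":-16,"z":23,"rx":0,"ry":0,"rz":0,"claw":1},{"x":-10,"y":-16,"z":23,"rx":0,"ry":0,"rz":0,"claw":1},{"x":-10,"y":-16,"z":23,"rx":0,"ry":0,"rz":0,"claw":1},{"x":-5,"y":-10,"z":23,"rx":0,"ry":0,"rz":0,"claw":1}]}}

```text
time_s: 12.6
ee_pos: [0.5912, -0.0716, 0.2653]
tool_rot: [[0.412, 0.191, 0.891], [-0.08, 0.982, -0.173], [-0.908, 0.0, 0.42]]
wrist_force: [0.7, 0.2, 0.1]
grip_width: 0.0003
```

Request:
{"api": "jog_arm", "payload": {"plan": [{"x":0,"y":0,"z":0,"rx":0,"ry":0,"rz":0,"claw":1},{"x":0,"y":0,"z":0,"rx":0,"ry":0,"rz":0,"claw":1},{"x":0,"y":0,"z":0,"rx":0,"ry":0,"rz":0,"claw":1}]}}

```text
time_s: 12.9
ee_pos: [0.5898, -0.0688, 0.2632]
tool_rot: [[0.411, 0.187, 0.892], [-0.078, 0.982, -0.171], [-0.909, 0.001, 0.418]]
wrist_force: [-0.1, 1.0, 0.4]
grip_width: 0.0007
```

Run:
```python
from h import *
s=status.get_state();print(s['time_s'],uyn(),s['joint_positions'].round(2),s['wrist_force'])
w=wrist();save(w,'w8.png',None,1.5)
print([proj(w,J.pt(*q))*1.5 for q in[(0,0,.029),(.148,0,0),(.098,0,0)]])
```

```text
12.9 [ 37.9 -46.5 103.9] [ 1.09  0.33 -1.22  2.03  0.68  0.67 -0.71] [-0.0974423   1.04287264  0.37503528]
[array([305.45153757, 221.04663915]), array([616.92545665, 216.60303242]), array([515.03852763, 215.92426576])]
```

View pics/w8.png

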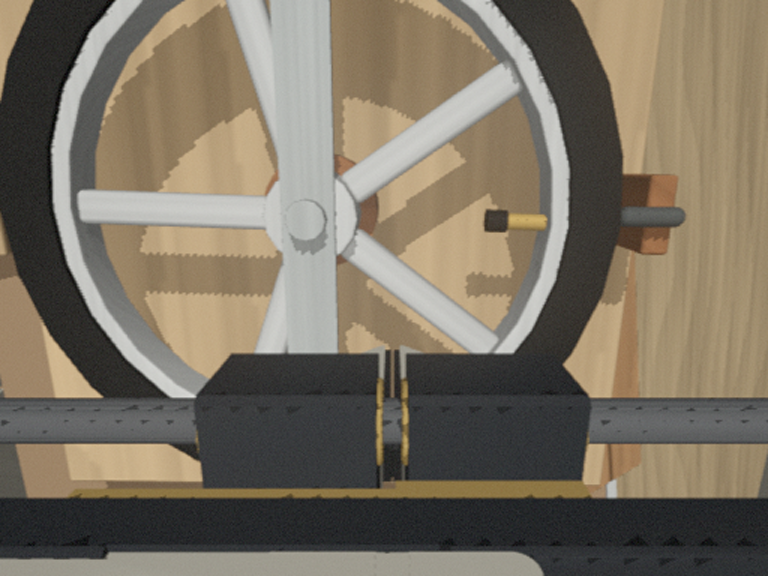

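The valve lies at (496–547, 220–222) with the pointer axis on row 216, so it is about 1–2° short. The opposite spoke ends at (85,205).

Run:
```python
from h import *
from scipy.optimize import least_squares
w=wrist()
L=[(n,np.array(p)/1.5,h) for n,p,h in [('cap',(496,220),0),('base',(546,222),0),('valve',(520,221),0),('s180',(90,205),.006),('s180m',(170,208),.006),('sUR',(512,79),.006),('sLR',(488,342),.006),('sU',(242,12),.006),('ptr',(650,216),0)]]
angs(w,L)
import cv2
hsv=cv2.cvtColor(w['pixels'],cv2.COLOR_RGB2HSV);sub=hsv[120:170,320:370]
m=((sub[...,0]>18)&(sub[...,0]<28)&(sub[...,1]>130));yy,xx=np.nonzero(m);print(len(xx),xx.mean()+320,yy.mean()+120)
angs(w,[('brass',(xx.mean()+320,yy.mean()+120),0)])
```

```text
cap [ 0.0889 -0.002   0.    ] 0.0889 -1.3
base [ 0.1136 -0.0028 -0.    ] 0.1136 -1.4
valve [ 0.1007 -0.0024  0.    ] 0.1007 -1.3
s180 [-0.1068  0.0044  0.006 ] 0.1069 177.6
s180m [-0.0687  0.0033  0.006 ] 0.0687 177.3
sUR [0.0909 0.0614 0.006 ] 0.1097 34.0
sLR [ 0.0874 -0.0635  0.006 ] 0.108 -36.0
sU [-0.0281  0.0876  0.006 ] 0.092 107.8
ptr [ 0.1643  0.0005 -0.    ] 0.1643 0.2
7 351.57142857142856 151.0
brass [ 0.1046 -0.005  -0.    ] 0.1047 -2.8
```

Run:
```python
from h import *
P=rows(J.rot(np.pi/2),J.pt(-.076,.028,.060),6)
```

```text
6 rows xyz mm [  7.4  12.5 -19. ] rxyz [ 0.06 -0.05 -0.03]
```

Request:
{"api": "jog_arm", "payload": {"plan": [{"x":7.4,"y":12.5,"z":-19,"rx":0,"ry":0,"rz":0,"claw":1},{"x":7.4,"y":12.5,"z":-19,"rx":0,"ry":0,"rz":0,"claw":1},{"x":7.4,"y":12.5,"z":-19,"rx":0,"ry":0,"rz":0,"claw":1},{"x":7.4,"y":12.5,"z":-19,"rx":0,"ry":0,"rz":0,"claw":1},{"x":7.4,"y":12.5,"z":-19,"rx":0,"ry":0,"rz":0,"claw":1},{"x":7,"y":12.5,"z":-19,"rx":0,"ry":0,"rz":0,"claw":1},{"x":0,"y":0,"z":0,"rx":0,"ry":0,"rz":0,"claw":1},{"x":0,"y":0,"z":0,"rx":0,"ry":0,"rz":0,"claw":1}]}}

```text
time_s: 13.8
ee_pos: [0.5215, 0.0206, 0.1766]
tool_rot: [[0.412, 0.186, 0.892], [-0.078, 0.983, -0.169], [-0.908, 0.0, 0.419]]
wrist_force: [-0.3, 0.0, 1.2]
grip_width: 0.0004
```

Run:
```python
from h import *
s=status.get_state();print(s['time_s'],uyn(),s['joint_positions'].round(2))
P=rows(J.rot(np.pi/2),J.pt(-.076,.028,-.002),3)
```

```text
13.8 [-75.2  27.8  61.1] [ 0.75  0.28 -1.04  2.26  0.95  0.51 -1.2 ]
3 rows xyz mm [21.   0.  -0.2] rxyz [ 0.14 -0.07 -0.07]
```

Request:
{"api": "jog_arm", "payload": {"plan": [{"x":21,"y":0,"z":-0.2,"rx":0,"ry":0,"rz":0,"claw":1},{"x":21,"y":0,"z":-0.2,"rx":0,"ry":0,"rz":0,"claw":1},{"x":21,"y":0,"z":-0.2,"rx":0,"ry":0,"rz":0,"claw":1},{"x":0,"y":0,"z":0,"rx":0,"ry":0,"rz":0,"claw":1},{"x":0,"y":0,"z":0,"rx":0,"ry":0,"rz":0,"claw":1}]}}

```text
time_s: 14.3
ee_pos: [0.5476, 0.0149, 0.1196]
tool_rot: [[0.412, 0.189, 0.891], [-0.078, 0.982, -0.173], [-0.908, 0.002, 0.42]]
wrist_force: [-0.3, 0.3, 0.5]
grip_width: 0.0007
```

Run:
```python
from h import *
s=status.get_state();print(s['time_s'],uyn(),s['wrist_force'],(J.rot(np.pi/2).T@s['tool_rot']).round(3).tolist())
```

```text
14.3 [-75.   27.3  -1.9] [-0.28108687  0.34668637  0.53697359] [[1.0, -0.004, 0.003], [0.004, 1.0, 0.004], [-0.003, -0.004, 1.0]]
```

Request:
{"api": "jog_arm", "payload": {"plan": [{"x":0,"y":-2.5,"z":-0.4,"rx":0,"ry":0,"rz":0,"claw":1},{"x":0,"y":-2,"z":-0.3,"rx":0,"ry":0,"rz":0,"claw":1},{"x":0,"y":-1.5,"z":-0.3,"rx":0,"ry":0,"rz":0,"claw":1},{"x":0,"y":-1,"z":0,"rx":0,"ry":0,"rz":0,"claw":1},{"x":0,"y":-0.6,"z":0,"rx":0,"ry":0,"rz":0,"claw":1},{"x":0,"y":0,"z":0,"rx":0,"ry":0,"rz":0,"claw":1},{"x":0,"y":0,"z":0,"rx":0,"ry":0,"rz":0,"claw":1}]}}

```text
time_s: 15.0
ee_pos: [0.5451, 0.0078, 0.1189]
tool_rot: [[0.413, 0.189, 0.891], [-0.078, 0.982, -0.172], [-0.908, 0.001, 0.42]]
wrist_force: [1.2, 1.2, 0.4]
grip_width: 0.0002
```

Run:
```python
from h import *
s=status.get_state();print(s['time_s'],uyn(),s['wrist_force'])
```

```text
15.0 [-76.3  19.9  -2. ] [1.19680923 1.22507581 0.40570837]
```

Reached y = 19.9, as planned. Now I'll withdraw the same way and look again.

Request:
{"api": "jog_arm", "payload": {"plan": [{"x":0,"y":5,"z":0,"rx":0,"ry":0,"rz":0,"claw":1},{"x":-31,"y":0,"z":0,"rx":0,"ry":0,"rz":0,"claw":1},{"x":-31,"y":0,"z":0,"rx":0,"ry":0,"rz":0,"claw":1},{"x":-10,"y":-16,"z":23,"rx":0,"ry":0,"rz":0,"claw":1},{"x":-10,"y":-16,"z":23,"rx":0,"ry":0,"rz":0,"claw":1},{"x":-10,"y":-16,"z":23,"rx":0,"ry":0,"rz":0,"claw":1},{"x":-10,"y":-16,"z":23,"rx":0,"ry":0,"rz":0,"claw":1},{"x":-5,"y":-8,"z":23,"rx":0,"ry":0,"rz":0,"claw":1}]}}

```text
time_s: 15.8
ee_pos: [0.5906, -0.0714, 0.2649]
tool_rot: [[0.411, 0.191, 0.891], [-0.08, 0.982, -0.173], [-0.908, 0.0, 0.419]]
wrist_force: [0.1, 0.7, 0.0]
grip_width: 0.0004
```

Request:
{"api": "jog_arm", "payload": {"plan": [{"x":0,"y":0,"z":0,"rx":0,"ry":0,"rz":0,"claw":1},{"x":0,"y":0,"z":0,"rx":0,"ry":0,"rz":0,"claw":1},{"x":0,"y":0,"z":0,"rx":0,"ry":0,"rz":0,"claw":1}]}}

```text
time_s: 16.1
ee_pos: [0.5892, -0.0682, 0.2628]
tool_rot: [[0.41, 0.187, 0.893], [-0.078, 0.982, -0.17], [-0.909, 0.001, 0.418]]
wrist_force: [-0.2, 0.4, -0.3]
grip_width: 0.0004
```

Run:
```python
from h import *
s=status.get_state();print(s['time_s'],uyn(),s['joint_positions'].round(2),s['wrist_force'])
w=wrist();save(w,'w9.png',None,1.5)
print([proj(w,J.pt(*q))*1.5 for q in[(0,0,.029),(.165,0,0),(.098,0,0),(-.1,0,.006)]])
```

```text
16.1 [ 37.1 -46.1 103.8] [ 1.06  0.31 -1.18  2.03  0.65  0.65 -0.68] [-0.21426006  0.35811579 -0.27305316]
[array([307.31647178, 221.999256  ]), array([653.23877111, 217.70184455]), array([516.67853764, 216.78193433]), array([107.48663942, 215.26691229])]
```

View pics/w9.png

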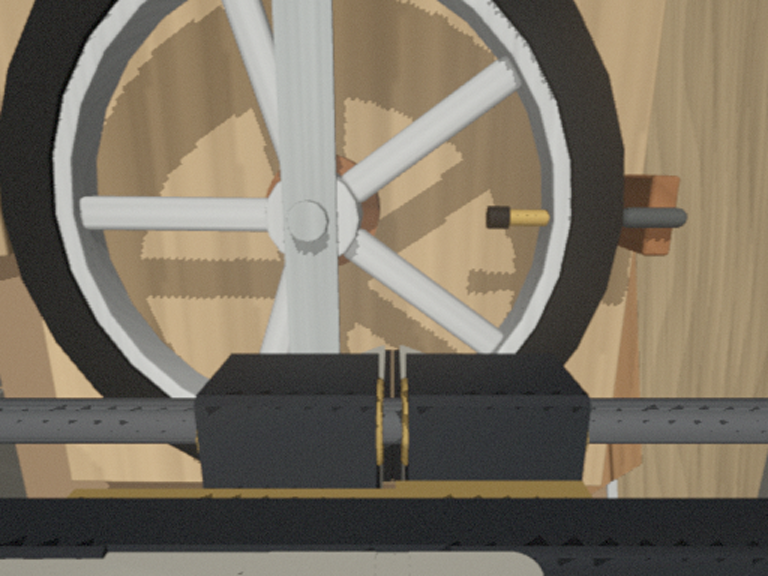

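Valve and pointer are now in line: valve (497–549, 217), pointer row 217, predicted top mark (517,217). Moving the hand further off, then handing in.

Request:
{"api": "jog_arm", "payload": {"plan": [{"x":-25,"y":-5,"z":0,"rx":0,"ry":0,"rz":0,"claw":1},{"x":-25,"y":-5,"z":0,"rx":0,"ry":0,"rz":0,"claw":1},{"x":-20,"y":0,"z":0,"rx":0,"ry":0,"rz":0,"claw":1},{"x":0,"y":0,"z":0,"rx":0,"ry":0,"rz":0,"claw":1},{"x":0,"y":0,"z":0,"rx":0,"ry":0,"rz":0,"claw":1}]}}

```text
time_s: 16.65
ee_pos: [0.5592, -0.0746, 0.3269]
tool_rot: [[0.411, 0.19, 0.891], [-0.081, 0.982, -0.172], [-0.908, -0.001, 0.419]]
wrist_force: [-0.9, 0.0, 0.4]
grip_width: 0.0002
```

Run:
```python
from h import *
s=status.get_state();print(s['time_s'],uyn(),s['joint_positions'].round(2),s['joint_vel'].round(3))
print(manip.finish_job())
```

```text
16.65 [ 38.6 -58.2 173.9] [ 1.45  0.14 -1.47  2.01  0.33  0.71 -0.39] [-0.051  0.026  0.033  0.006  0.008  0.001  0.   ]
the job is handed in; nothing more can be done
None
```

The valve stem is now at the top of the wheel in line with the pointer, and I handed the job in at 16.65 s with the hand well clear.

**What I did:** I turned the wheel about 138° counter-clockwise with the closed fingertips on the spokes only. The first push was about 103° above the strap. I then moved to the next spoke below the strap, and finished with a small nudge after a check showed it about 1.4° short.

**Last checks:**
- **Valve:** the final picture shows the valve on row 217, the same row as the pointer. The predicted top mark was also on row 217, so it looks within about half a degree.
- **Disagreement:** the opposite spoke reads about 0.8° short, which is within the spread of my earlier spoke readings.
- **Forces:** readings during the pushes stayed at about 4 N or less.
- **Tools and stock:** I did not picture them separately at the end. The finger path stayed over the wheel.

**Problems on the way:** one move call was refused and one move fell short near a wrist joint limit. I turned the gripper 90° to get round the second; no joint passed its range in the readings taken, the closest being joint 3 at −1.52 against −1.54.

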